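# Weigh the orange-capped tube from a centrifuge bucket

### The arm

A 6-joint arm with a two-finger parallel gripper is mounted at the origin on a cart in front of the work surface, level with it; the furniture and walls round the work are solid. World frame = base frame: x ahead of the robot, y to its left, z up, the work surface at z = 0. Lengths are in m, angles in rad, forces in N, time in s.
With the tool pointing down it reaches from about 0.25 to 0.725 m from the base axis. Payload 4 kg.
Tool frame: the origin (TCP) lies midway between the tips of the shut fingers; the grasp point (between the pads) lies pinch_z behind it (pinch_z is the distance from the TCP to the grasp point, in m); z points along the fingers, y is the direction in which the jaws open and shut (so a half turn about z gives the same grasp; the last joint's range is limited). The gripper opens to 85 mm and grips with 20 to 120 N. Pads are 22 mm wide; open, the fingers measure 114 mm over their backs; the gripper's body (76 mm by 85 mm) begins 54 mm behind the grasp point. The pads swing forward as they close: fully open they stand 13 mm farther back than shut.
Start: joints at [-1.298, 0.241, 0.005, 1.335, 0, 1.571], TCP at [0.135, -0.482, 0.231] pointing down, gripper open.
Joint ranges: [-2.72, 2.72], [-1.05, 1.87], [-1.09, 1.28], [-1.99, 2.15], [-1.42, 1.44], [-3.14, 3.14]. Speed limits (rad/s): [2.79, 2.79, 3.14, 3.14, 3.14, 3.14].

### API

Orientations are given as a unit quaternion [x, y, z, w].
In Python, from workcell import * gives the robot as it stands.
- The arm moves only by the tool move_arm, never from a script. Its argument "motion" is a list of rows, each a list of 3 entries, a list of its own where there are three numbers: the finger opening in mm, from 0 to 85.4, then the shift along the tool's x, y, z in units of 50 mm (1.0 is 50 mm), then the turn about the tool's z in units of 6 degrees (1.0 is 6 degrees). In form: [[claw, [dx, dy, dz], roll], ...]. A call has exactly 10 rows; each row is the pose to reach, as a shift and turn from the pose commanded when the call began, along the tool's axes at that moment; what a row does not reach only later rows make up. A row lasts 1/10 s, in which the tool goes at most 50 mm and 8.59 degrees, less where a joint would pass 70% of its speed; a pose out of reach is approached as far as the arm can. A call with a gripper value outside its range is refused whole. The fingers move at their own pace and stop on an object; the grip force is fixed at half the most. Time passes only in rows, so rows that repeat a pose let the fingers close, or fill a call up. It gives the time, the measured TCP pose, the force and the opening at its end, in the units of the state.
- get_obs(): the state, without advancing time (a new reading comes with each control period).
- camera(name): name is "scene" or "top" or "wrist"; returns a dict with "color" (480x640x3 uint8, red, green, blue), "fx", "fy", "cx", "cy" (pixels), "rvec" (rotation vector, rad) and "tvec" (3), from world to camera coordinates, as OpenCV has them; the wrist camera has in their place "mount" (4x4, takes a point from camera to tool coordinates, whose origin is the TCP and whose axes are the flange's). Camera axes: x right, y down, z forward; pixel columns grow to the right and rows downward; lengths in m; the calibration is good to about 2 mm. A picture is of the moment at which its call begins: read the wrist's pose just before it. There is no depth.
- job_done(): hands the job in, once; it reports no verdict.
The state is a dict: "clock": time; "joint_pos": joint angles; "joint_vel": joint speeds; "tau": joint torques, N m; "eef_pos": TCP position; "tool_rot": TCP orientation; "ft_force": force on the tool from outside, world axes, zero at the start; "ft_torque": the same for the moment, N m; "grip_width": finger opening in m.
Only numpy, scipy, OpenCV 4.12 (cv2) and the standard library are available. Lean on these libraries where they do the work, as an engineer would, in place of code of your own. Each camera call takes 0.05 s, during which the arm holds its last target.

### The job

The load has to be balanced before the spin: take the orange-capped tube straight up out of the centrifuge bucket on the right and stand it gently, upright, in the middle of the balance pan on the left, then let go so that it can be weighed. Keep the tube upright all the way, do not drag or tip the bucket, and leave the two purple-capped tubes in their wells.

Things in the scene. Friction and masses are not known exactly. Their poses are not given: they have to be found in the camera images.
- sample_mid (a point): Half-way up the orange-capped 50 ml tube (the one to weigh): clear barrel 27 mm in diameter with a flat foot on which it stands by itself, round orange screw cap 35 mm in diameter; 104 mm tall in all, the cap is the top 14 mm; 40 to 85 g. This point is 52 mm above its foot, its z axis runs up the tube. At the start the tube stands in any one of the bucket's three large wells.
- tube_a_mid (a point): Half-way up the first purple-capped tube: same shape and size as the orange one; stands in another well of the bucket and stays there.
- tube_b_mid (a point): Half-way up the second purple-capped tube: same again; stands in the remaining well and stays there.
- bucket: Centrifuge bucket, origin at the centre of its underside, z up: loose open aluminium box of 1.6 kg, outside 158 mm along its x, 126 mm along its y, 100 mm high, walls 4 mm; a pivot pad stands out 12 mm from each short side. A blue insert with the wells fills it to 66 mm above the bench, leaving a 34 mm deep trough inside the rim. Four small empty holes lie beside the row of tubes.
- wells (a point): Centre of the mouth of the middle well, 66 mm above the bench; axes as the bucket's. Three 31 mm wells lie in a row along x, at -42, 0 and +42 mm, 60 mm deep, floors 6 mm above the bench: tube tops stand 110 mm above it, 10 mm over the rim. Caps in the row are 7 mm apart, so fingers fit only vertically on the two y sides of the row, where 41 mm is free between cap and wall.
- balance_pan: Pan of the bench balance: flat round steel plate, 110 mm in diameter, 60 mm above the bench on a white balance 190 by 150 mm that is fixed to the bench, with a grey display panel at its near side. The origin is the centre of the pan's top face. The pan gives downwards on a spring, 1500 N/m, at most 4 mm. Between bucket and balance stand a bag sealer, its arm up to 200 mm high, and a block heater, 125 mm high.
Things that resemble listed ones, but are neither listed nor needed, are in the scene too. There is more than one size of the part that bears sample_mid; the job needs the largest.

How it is judged:
On the way:
1. the orange-capped tube has been lifted upright clear of the bucket, straight above it (height (world z) of sample_mid above 0.155 m and horizontal distance between sample_mid and bucket below 0.09 m and angle between sample_mid's own z axis and vertical below 0.3 rad), for 0.1 s.
At the end, for the whole second after the job is handed in: The orange-capped tube stands by itself at rest and upright (within 0.06 rad) on the balance pan, its axis within 38 mm of the pan's centre, its weight on the pan; the two purple-capped tubes still stand in their wells in the bucket, and the bucket stands flat within 30 mm of where it was (horizontal distance between sample_mid and balance_pan below 0.038 m and angle between each of sample_mid, bucket's own z axis and vertical below 0.06 rad and z of sample_mid in the frame of balance_pan between 0.044 and 0.058 m and contact force between sample and balance_pan above 0.15 N and linear speed of sample below 0.02 m/s and height (world z) of each of tube_a_mid, tube_b_mid below 0.1 m and horizontal distance between each of tube_a_mid, tube_b_mid and bucket below 0.09 m and angle between each of tube_a_mid, tube_b_mid's own z axis and vertical below 0.12 rad and distance of bucket from where it was at the start of the episode below 0.03 m); the robot touches nothing.
It fails at once if the bucket is dragged more than 30 mm or tipped (distance of bucket from where it was at the start of the episode above 0.03 m or angle between bucket's own z axis and vertical above 0.15 rad).
It fails at once if a purple-capped tube is pulled out of its well (height (world z) of any of tube_a_mid, tube_b_mid above 0.1 m).
It fails at once if the orange-capped tube is tipped more than 0.5 rad from upright (angle between sample_mid's own z axis and vertical above 0.5 rad).
It fails at once if the tube is dropped or pressed on the pan with more than 20 N (contact force between sample and balance_pan above 20 N).
It also fails if it takes over 51 s, if anything falls off the work surface, if the arm or the gripper's body presses on something with over 40 N, if the wrist force passes 120 N, or if a joint passes its speed limit or range.

## Working session

There is one attempt and no reset: what is moved stays moved. The work goes in short steps, Python scripts to look and compute and a tool call to move; the robot and the scene stay as the last step left them, time stands still between calls to the robot, and variables do not carry over. Pictures are saved under pics/ and viewed, and the job is handed in when it is done.

Besides the shell and the picture viewer there is one more tool, called after ">>>" as name(argument=value, ...), one argument or row to a line, values as JSON. move_arm: Moves the arm, as the interface text tells. Its arguments: {"type":"object","properties":{"motion":{"type":"array","items":{"type":"array"}}},"required":["motion"]}

```bash
mkdir -p pics
python3 - <<'E'
from workcell import *
import cv2
o=get_obs();print(o)
for n in("scene","top","wrist"):
    c=camera(n);cv2.imwrite(f"pics/{n}0.png",c["color"][...,::-1]);print(n,{k:v for k,v in c.items() if k!="color"})
E
```

```text
{'clock': 0.0, 'joint_pos': array([-1.29799803e+00,  2.41424351e-01,  3.72416316e-03,  1.33516011e+00,
       -2.31739276e-05,  1.57078479e+00]), 'joint_vel': array([ 2.02527287e-03, -7.73492435e-04,  1.16454940e-03,  2.05190491e-04,
       -3.17369411e-05,  2.14423685e-03]), 'tau': array([-1.54068384e-03, -3.72315073e+01,  2.52410513e+01,  1.70477154e-02,
       -1.38930482e-04, -2.67469920e-05]), 'eef_pos': array([ 0.13454079, -0.48091862,  0.23040722]), 'tool_rot': array([ 9.90710736e-01,  1.35982249e-01, -1.51799555e-04, -1.02082747e-03]), 'ft_force': array([-0.15273547,  0.78787821,  0.43031147]), 'ft_torque': array([-0.02035977,  0.00181366,  0.0214895 ]), 'grip_width': 0.0852640626949479}
scene {'fx': 548.2248672780287, 'fy': 548.2248672780287, 'cx': 318.04298458701953, 'cy': 240.97021074340577, 'rvec': array([ 2.20673428, -0.51887456,  0.24442633]), 'tvec': array([-0.48568507,  0.24615802,  1.24567343])}
top {'fx': 443.79085532087953, 'fy': 443.79085532087953, 'cx': 321.7132705186954, 'cy': 240.72433135157206, 'rvec': array([ 2.20483504, -2.20478725,  0.07557438]), 'tvec': array([0.02311083, 0.55257658, 1.11966817])}
wrist {'fx': 333.9738228197648, 'fy': 333.9738228197648, 'cx': 325.0324126928235, 'cy': 244.41983773820314, 'mount': array([[ 3.26923557e-04, -9.54278843e-01, -2.98917687e-01,
         7.67745043e-02],
       [ 9.99999840e-01,  4.49745359e-04, -3.42097442e-04,
         2.76445275e-04],
       [ 4.60893194e-04, -2.98917527e-01,  9.54278837e-01,
        -1.42730629e-01],
       [ 0.00000000e+00,  0.00000000e+00,  0.00000000e+00,
         1.00000000e+00]])}
```

View pics/scene0.png

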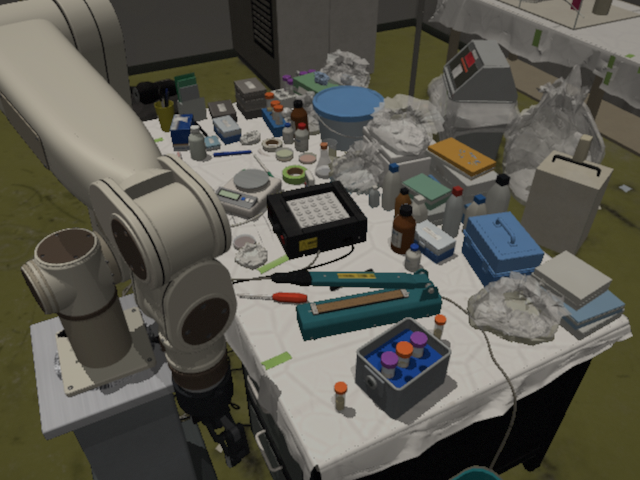

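View pics/top0.png

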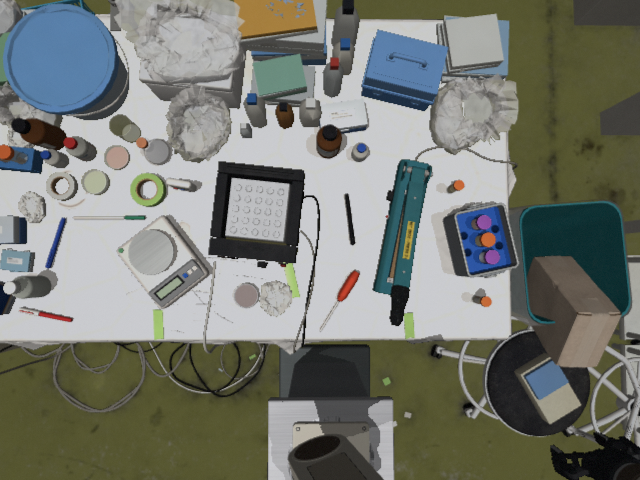

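View pics/wrist0.png

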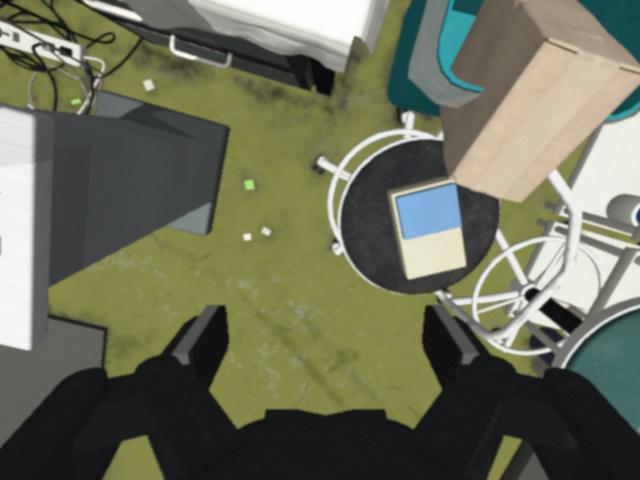

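The orange cap is in the middle well (top view ~(488,240), scene ~(404,349)). The pan is at top ~(152,252) and scene ~(252,180). The small orange vials outside the bucket are decoys. Next I'll measure positions.

```bash
cat > h.py <<'E'
from workcell import *
import cv2, numpy as np
from scipy.spatial.transform import Rotation as R
def ray(c,p,obs=None):
    d=cv2.undistortPoints(np.array([[p]],float),np.array([[c['fx'],0,c['cx']],[0,c['fy'],c['cy']],[0,0,1]]),None).ravel()
    d=np.array([d[0],d[1],1.])
    if 'mount' in c:
        M=c['mount'];Rt=R.from_quat(obs['tool_rot']).as_matrix()
        return Rt@M[:3,3]+obs['eef_pos'],Rt@M[:3,:3]@d
    Rm=cv2.Rodrigues(c['rvec'])[0]
    return -Rm.T@c['tvec'],Rm.T@d
def plane(c,p,z,obs=None):
    o,d=ray(c,p,obs);return o+d*(z-o[2])/d[2]
def tri(a,b):
    (o1,d1),(o2,d2)=a,b
    d1=d1/np.linalg.norm(d1);d2=d2/np.linalg.norm(d2)
    s=np.linalg.lstsq(np.c_[d1,-d2],o2-o1,rcond=None)[0]
    p,q=o1+s[0]*d1,o2+s[1]*d2
    return (p+q)/2,np.linalg.norm(p-q)
def blobs(img,lo,hi,amin=25):
    hsv=cv2.cvtColor(img,cv2.COLOR_RGB2HSV)
    m=cv2.inRange(hsv,np.array(lo),np.array(hi))
    n,l,s,ce=cv2.connectedComponentsWithStats(m)
    return [(ce[i].round(1),s[i]) for i in range(1,n) if s[i][4]>=amin]
E
python3 - <<'E'
from h import *
print(pinch_z)
T=camera("top");S=camera("scene")
for n,c in(("top",T),("scene",S)):
    print(n)
    for col,lo,hi in(("or",(5,150,120),(16,255,255)),("pu",(130,80,60),(165,255,255))):
        for ce,s in blobs(c['color'],lo,hi): print(col,ce,s,plane(c,ce,.11).round(4))
for n,c,x0,y0,x1,y1 in(("top",T,430,170,540,310),("scene",S,320,300,470,430),("topP",T,100,200,230,320),("sceneP",S,200,150,310,230)):
    cv2.imwrite(f"pics/{n}_crop.png",cv2.resize(c['color'][y0:y1,x0:x1,::-1],None,fx=4,fy=4,interpolation=cv2.INTER_CUBIC))
E
```

```text
0.0187
top
or [  4.4 151.5] [  0 145  11  14 125] [0.7555 0.7641 0.11  ]
or [458.6 184.9] [454 181  10   9  75] [ 0.6801 -0.2989  0.11  ]
or [487.6 239.2] [481 233  14  14 156] [ 0.5515 -0.3655  0.11  ]
or [485.6 301.1] [481 297  10   9  77] [ 0.4067 -0.358   0.11  ]
pu [483.3 222. ] [476 215  15  15 171] [ 0.5921 -0.3561  0.11  ]
pu [491.6 256.7] [484 250  16  14 175] [ 0.5104 -0.3742  0.11  ]
scene
or [276.4 104.4] [271 101  12   8  57] [0.7601 0.775  0.11  ]
or [277.9 294.4] [273 293  13   4  28] [ 0.3836 -0.1182  0.11  ]
or [295.9 295.5] [287 293  19   6  61] [ 0.4181 -0.1393  0.11  ]
or [439.9 318.5] [435 314  11   9  70] [ 0.6641 -0.3392  0.11  ]
or [404.1 347.8] [396 342  17  13 172] [ 0.5516 -0.3723  0.11  ]
or [340.3 386.8] [335 382  12  11 102] [ 0.3918 -0.3977  0.11  ]
pu [306.3  71.4] [300  69  15   6  38] [0.9867 1.0002 0.11  ]
pu [287.8  78.2] [283  75  10   9  54] [0.8923 0.9713 0.11  ]
pu [418.6 337.7] [410 331  18  14 193] [ 0.593  -0.3633  0.11  ]
pu [389.1 358.2] [381 351  17  16 213] [ 0.5104 -0.3812  0.11  ]
```

View pics/top_crop.png

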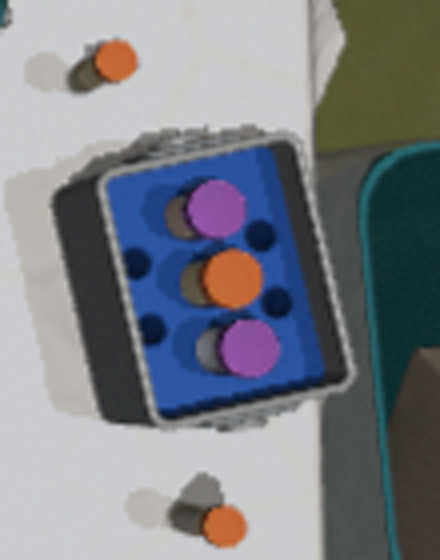

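View pics/topP_crop.png

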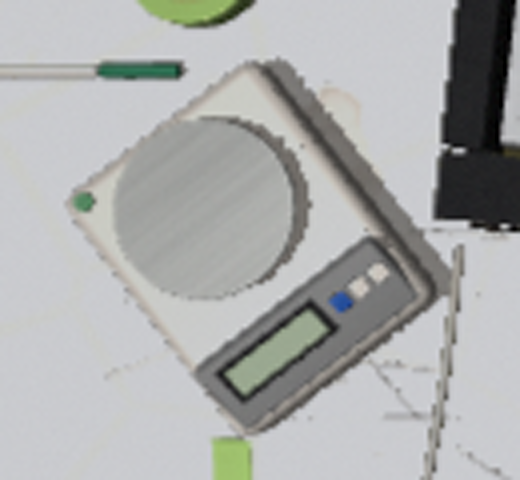

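View pics/scene_crop.png

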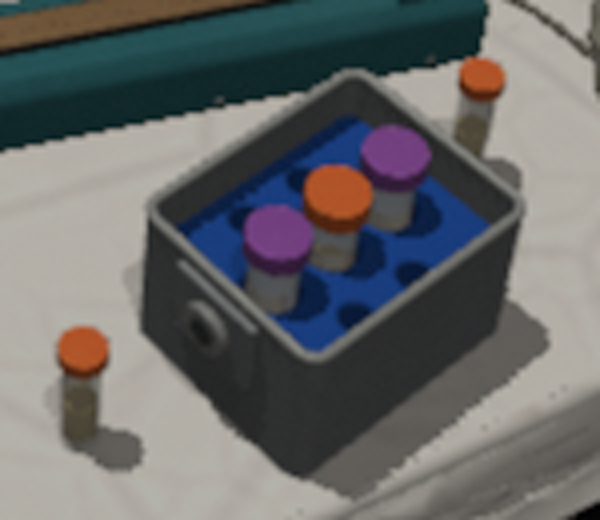

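```bash
cat >> h.py <<'E'
def delta(target,o,yaw=None):
    Rt=R.from_quat(o['tool_rot']).as_matrix()
    d=Rt.T@(np.array(target)-o['eef_pos'])/.05
    y=np.arctan2(Rt[1,0],Rt[0,0])
    print("shift units",d.round(3),"tool x yaw deg",np.degrees(y).round(2),"tilt z",Rt[:,2].round(4), "roll units",None if yaw is None else round(-(yaw-np.degrees(y))/6,3))
E
python3 - <<'E'
from h import *
T=camera("top");S=camera("scene");o=get_obs()
for n,c,(x0,y0,x1,y1) in(("top",T,(100,200,230,320)),("scene",S,(200,150,310,230))):
    g=cv2.cvtColor(c['color'],cv2.COLOR_RGB2HSV)[y0:y1,x0:x1]
    m=cv2.inRange(g,np.array((0,0,130)),np.array((180,40,190)))
    m=cv2.morphologyEx(m,cv2.MORPH_OPEN,np.ones((3,3),np.uint8))
    cs,_=cv2.findContours(m,cv2.RETR_EXTERNAL,cv2.CHAIN_APPROX_NONE)
    for k in sorted(cs,key=cv2.contourArea)[-3:]:
        if len(k)<5: continue
        h=cv2.convexHull(k);e=cv2.fitEllipse(h);p=np.array(e[0])+[x0,y0]
        print(n,cv2.contourArea(k),p.round(1),np.round(e[1],1),plane(c,p,.06).round(4))
a=ray(T,(487.6,239.2));b=ray(S,(404.1,347.8));print(tri(a,b))
print(tri(ray(T,(483.3,222)),ray(S,(418.6,337.7))))
delta((.551,-.368,.30),o,12.5)
# sealer extents at z=.2
for p in((400,320),(378,260),(410,165),(430,165)): print(p,plane(T,p,.1).round(3))
E
```

```text
Traceback (most recent call last):
cv2.error: OpenCV(4.12.0) /io/opencv/modules/imgproc/src/shapedescr.cpp:361: error: (-201:Incorrect size of input array) There should be at least 5 points to fit the ellipse in function 'fitEllipseNoDirect'
```

View pics/sceneP_crop.png

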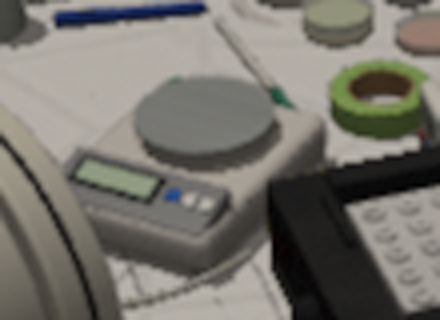

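Run:
```python
from h import *
T=camera("top");S=camera("scene");o=get_obs()
for n,c,(x0,y0,x1,y1) in(("top",T,(100,200,230,320)),("scene",S,(200,150,310,230))):
    g=cv2.cvtColor(c['color'],cv2.COLOR_RGB2HSV)[y0:y1,x0:x1]
    print(g[52,51] if n=="top" else g[30,51])
    v=int((g[52,51] if n=="top" else g[30,51])[2])
    m=cv2.inRange(g,np.array((0,0,v-22)),np.array((180,40,v+18)))
    m=cv2.morphologyEx(m,cv2.MORPH_OPEN,np.ones((3,3),np.uint8))
    cs,_=cv2.findContours(m,cv2.RETR_EXTERNAL,cv2.CHAIN_APPROX_NONE)
    for k in sorted(cs,key=cv2.contourArea)[-3:]:
        h=cv2.convexHull(k)
        if len(h)<6: continue
        e=cv2.fitEllipse(h);p=np.array(e[0])+[x0,y0]
        print(n,cv2.contourArea(k),p.round(1),np.round(e[1],1),plane(c,p,.06).round(4))
print(plane(T,(151.3,251.8),.06),plane(S,(251.5,179.5),.06),tri(ray(T,(151.3,251.8)),ray(S,(251.5,179.5))))
a=ray(T,(487.6,239.2));b=ray(S,(404.1,347.8));print(tri(a,b))
print(tri(ray(T,(483.3,222)),ray(S,(418.6,337.7))))
delta((.551,-.368,.30),o,12.5)
for p in((400,320),(378,260),(410,165),(430,165)): print(p,plane(T,p,.1).round(3))
```

```text
[ 50   5 168]
top 134.0 [168.6 287.6] [ 7.5 27.7] [0.4365 0.3949 0.06  ]
top 1570.5 [149.6 251.3] [44.7 47. ] [0.5242 0.4422 0.06  ]
[ 24  11 119]
scene 117.0 [211.6 212.6] [ 9.  21.3] [0.3625 0.314  0.06  ]
scene 305.5 [233.  207.6] [23.7 39.2] [0.4245 0.3097 0.06  ]
scene 486.0 [250.6 178. ] [18.6 36.5] [0.5259 0.4338 0.06  ]
[0.52310832 0.43800728 0.06      ] [0.5252305  0.42436163 0.06      ] (array([0.52659626, 0.43980024, 0.05094134]), np.float64(0.007119585819836522))
(array([ 0.55311371, -0.36835637,  0.10462969]), np.float64(0.002933449162730344))
(array([ 0.59432378, -0.35915573,  0.10455938]), np.float64(0.0038111222241302874))
shift units [ 8.63   0.058 -1.375] tool x yaw deg 15.63 tilt z [-0.e+00  2.e-04 -1.e+00] roll units 0.521
(400, 320) [ 0.362 -0.159  0.1  ]
(378, 260) [ 0.503 -0.108  0.1  ]
(410, 165) [ 0.729 -0.186  0.1  ]
(430, 165) [ 0.73  -0.234  0.1  ]
```

>>> move_arm(
  motion=[
    [60,[0,0,-0.7],0],
    [60,[0.5,0,-1.4],0],
    [60,[1.3,0,-1.4],0.1],
    [60,[2.2,0,-1.4],0.2],
    [60,[3.1,0,-1.4],0.3],
    [60,[4.0,0,-1.4],0.5],
    [60,[4.9,0,-1.4],0.5],
    [60,[5.8,0,-1.4],0.5],
    [60,[6.5,0,-1.4],0.5],
    [60,[7.0,0,-1.4],0.5],
  ],
)

```text
clock: 1.45
eef_pos: [0.4742, -0.3859, 0.3008]
tool_rot: [0.994, 0.111, 0.0, -0.0]
ft_force: [0.6, -0.7, 0.7]
grip_width: 0.0598
```

>>> move_arm(
  motion=[
    [60,[0.4,0,0],0],
    [60,[0.8,0,0],0],
    [60,[1.2,0,0],0],
    [60,[1.6,0,0],0],
    [60,[1.6,0,0],0],
    [60,[1.6,0,0],0],
    [60,[1.6,0,0],0],
    [60,[1.6,0,0],0],
    [60,[1.6,0,0],0],
    [60,[1.6,0,0],0],
  ],
)

```text
clock: 2.45
eef_pos: [0.5493, -0.37, 0.3017]
tool_rot: [0.994, 0.11, 0.0, 0.0]
ft_force: [0.2, 1.0, -0.2]
grip_width: 0.06
```

Run:
```python
from h import *
o=get_obs();c=camera("wrist");cv2.imwrite("pics/w1.png",c['color'][...,::-1])
print(o['joint_pos'].round(3),o['eef_pos'].round(4),o['clock'],o['grip_width'])
for col,lo,hi in(("or",(5,150,120),(16,255,255)),("pu",(130,80,60),(165,255,255))):
    for ce,s in blobs(c['color'],lo,hi): print(col,ce,s,plane(c,ce,.11,o).round(4))
```

```text
[-0.593  0.591  0.714  1.694 -0.     2.329] [ 0.5493 -0.37    0.3017] 2.45 0.059973021078064424
or [299.6  65.7] [288  52  24  28 527] [ 0.6814 -0.3173  0.11  ]
or [324.5 214.2] [309 198  32  33 825] [ 0.5536 -0.3687  0.11  ]
or [ 57.2 236.1] [ 49 216  20  37 218] [ 0.4701 -0.1021  0.11  ]
or [302.5 323.2] [294 316  18  16 235] [ 0.4253 -0.3718  0.11  ]
pu [325.  172.9] [308 155  35  37 972] [ 0.5941 -0.3602  0.11  ]
pu [324.3 253. ] [309 237  32  33 841] [ 0.5127 -0.3776  0.11  ]
```

View pics/w1.png

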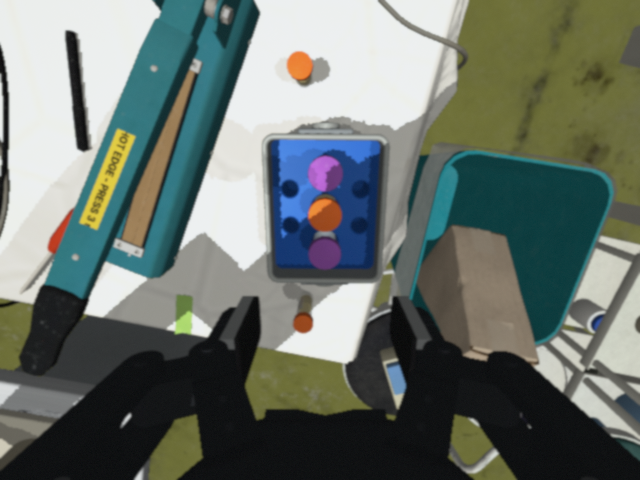

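Run:
```python
from h import *
delta((.5533,-.3686,.082),get_obs(),12.3)
```

```text
shift units [ 0.08  -0.011  4.393] tool x yaw deg 12.6 tilt z [ 3.e-04 -2.e-04 -1.e+00] roll units 0.05
```

>>> move_arm(
  motion=[
    [60,[0.08,0,0.4],0],
    [60,[0.08,0,0.8],0],
    [60,[0.08,0,1.2],0],
    [60,[0.08,0,1.6],0],
    [60,[0.08,0,2.0],0],
    [60,[0.08,0,2.3],0],
    [60,[0.08,0,2.6],0],
    [60,[0.08,0,2.8],0],
    [60,[0.08,0,2.8],0],
    [60,[0.08,0,2.8],0],
  ],
)

```text
clock: 3.5
eef_pos: [0.5538, -0.369, 0.1617]
tool_rot: [0.994, 0.11, 0.0, 0.0]
ft_force: [-0.7, -0.1, 0.4]
grip_width: 0.0601
```

Run:
```python
from h import *
o=get_obs();c=camera("wrist");cv2.imwrite("pics/w2.png",c['color'][...,::-1])
print(o['eef_pos'].round(4))
for col,lo,hi in(("or",(5,150,120),(16,255,255)),("pu",(130,80,60),(165,255,255))):
    for ce,s in blobs(c['color'],lo,hi,200): print(col,ce,s,plane(c,ce,.11,o).round(4))
delta((.5533,-.3686,.082),get_obs(),12.3)
```

```text
[ 0.5538 -0.369   0.1617]
or [282.6  23.5] [ 262    0   42   49 1586] [ 0.6788 -0.3191  0.11  ]
or [323.9 278.9] [ 299  264   52   31 1177] [ 0.547 -0.37   0.11 ]
pu [324.8 202.9] [ 296  174   58   58 2676] [ 0.5943 -0.36    0.11  ]
pu [324.  325.6] [ 299  299   51   53 2187] [ 0.5144 -0.3773  0.11  ]
shift units [-0.016 -0.016  1.606] tool x yaw deg 12.63 tilt z [ 1.3e-03 -8.0e-04 -1.0e+00] roll units 0.054
```

View pics/w2.png

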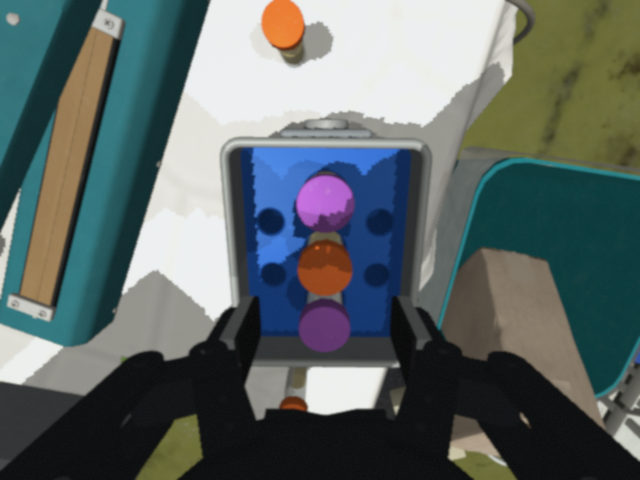

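The orange cap (~(325,268)) is centred between the fingers, which clear the walls. I'll go down to cap height.

>>> move_arm(
  motion=[
    [60,[0,0,0.3],0],
    [60,[0,0,0.6],0],
    [60,[0,0,0.9],0],
    [60,[0,0,1.2],0],
    [60,[0,0,1.4],0],
    [60,[0,0,1.55],0],
    [60,[0,0,1.55],0],
    [60,[0,0,1.55],0],
    [50,[0,0,1.55],0],
    [45,[0,0,1.55],0],
  ],
)

```text
clock: 4.55
eef_pos: [0.5542, -0.3692, 0.0847]
tool_rot: [0.994, 0.11, 0.001, 0.0]
ft_force: [-0.7, -0.2, 1.0]
grip_width: 0.0451
```

>>> move_arm(
  motion=[
    [40,[0,0,0],0],
    [38,[0,0,0],0],
    [34,[0,0,0],0],
    [30,[0,0,0],0],
    [28,[0,0,0],0],
    [28,[0,0,0],0],
    [28,[0,0,0],0],
    [28,[0,0,0],0],
    [28,[0,0,0],0],
    [28,[0,0,0],0],
  ],
)

```text
clock: 5.55
eef_pos: [0.5541, -0.369, 0.0843]
tool_rot: [0.994, 0.11, 0.0, 0.0]
ft_force: [0.2, 0.6, 4.4]
grip_width: 0.0322
```

>>> move_arm(
  motion=[
    [20,[0,0,0],0],
    [10,[0,0,0],0],
    [0,[0,0,0],0],
    [0,[0,0,0],0],
    [0,[0,0,0],0],
    [0,[0,0,0],0],
    [0,[0,0,-0.05],0],
    [0,[0,0,-0.1],0],
    [0,[0,0,-0.15],0],
    [0,[0,0,-0.2],0],
  ],
)

```text
clock: 6.55
eef_pos: [0.5534, -0.3687, 0.0934]
tool_rot: [0.994, 0.11, -0.0, -0.0]
ft_force: [-0.1, 0.0, -1.1]
grip_width: 0.0324
```

Run:
```python
from h import *
o=get_obs();c=camera("wrist");s=camera("scene")["color"]
cv2.imwrite("pics/w3.png",c['color'][...,::-1])
cv2.imwrite("pics/s3.png",cv2.resize(s[270:420,310:480,::-1],None,fx=4,fy=4))
print(o['eef_pos'].round(4),o['grip_width'],o['ft_force'])
```

```text
[ 0.5534 -0.3687  0.0934] 0.03243604144439979 [-0.09646536  0.02750567 -1.08492611]
```

View pics/w3.png

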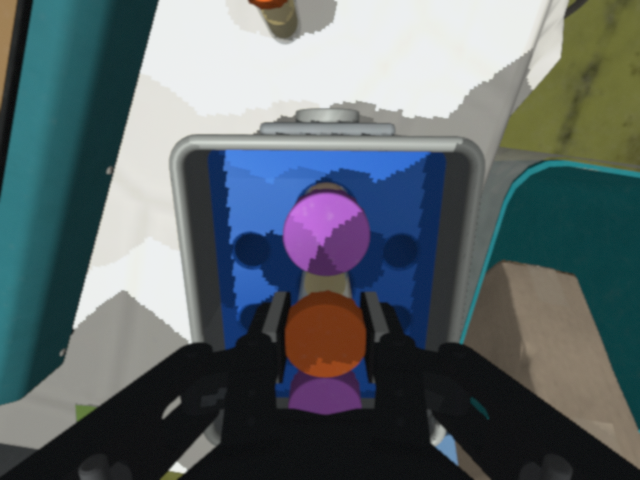

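View pics/s3.png

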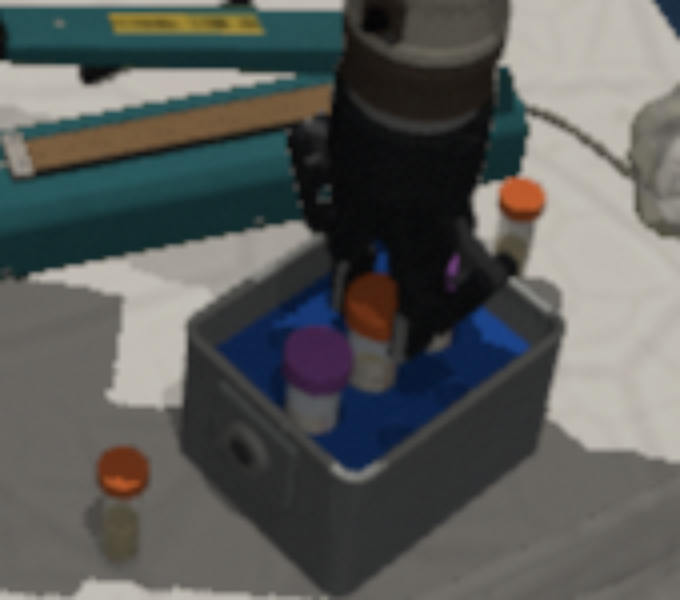

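The cap is firmly between the pads and rising upright. I'll lift straight up.

>>> move_arm(
  motion=[
    [0,[0,0,-0.2],0],
    [0,[0,0,-0.5],0],
    [0,[0,0,-0.8],0],
    [0,[0,0,-1.1],0],
    [0,[0,0,-1.4],0],
    [0,[0,0,-1.7],0],
    [0,[0,0,-2.0],0],
    [0,[0,0,-2.3],0],
    [0,[0,0,-2.6],0],
    [0,[0,0,-2.6],0],
  ],
)

```text
clock: 7.65
eef_pos: [0.5549, -0.3696, 0.2273]
tool_rot: [0.994, 0.11, 0.002, 0.002]
ft_force: [0.1, 0.2, 0.2]
grip_width: 0.0325
```

>>> move_arm(
  motion=[
    [0,[0,0,-0.2],0],
    [0,[0,0,-0.5],0],
    [0,[0,0,-0.8],0],
    [0,[0,0,-1.1],0],
    [0,[0,0,-1.4],0],
    [0,[0,0,-1.7],0],
    [0,[0,0,-1.9],0],
    [0,[0,0,-2.0],0],
    [0,[0,0,-2.0],0],
    [0,[0,0,-2.0],0],
  ],
)

```text
clock: 8.65
eef_pos: [0.5536, -0.3687, 0.323]
tool_rot: [0.994, 0.11, -0.001, -0.0]
ft_force: [0.0, 0.4, -1.1]
grip_width: 0.0321
```

Run:
```python
from h import *
o=get_obs();s=camera("scene")["color"]
cv2.imwrite("pics/s4.png",s[...,::-1])
print(o['joint_pos'].round(3),o['eef_pos'].round(4),o['grip_width'],o['ft_force'])
delta((.523,.437,o['eef_pos'][2]),o,90)
```

```text
[-0.588  0.611  0.805  1.766  0.     2.334] [ 0.5536 -0.3687  0.323 ] 0.03210577745351387 [ 0.00825397  0.4321116  -1.12345038]
shift units [ 2.9260e+00 -1.5859e+01  1.3000e-02] tool x yaw deg 12.63 tilt z [-1.1e-03  8.0e-04 -1.0e+00] roll units -12.895
```

View pics/s4.png

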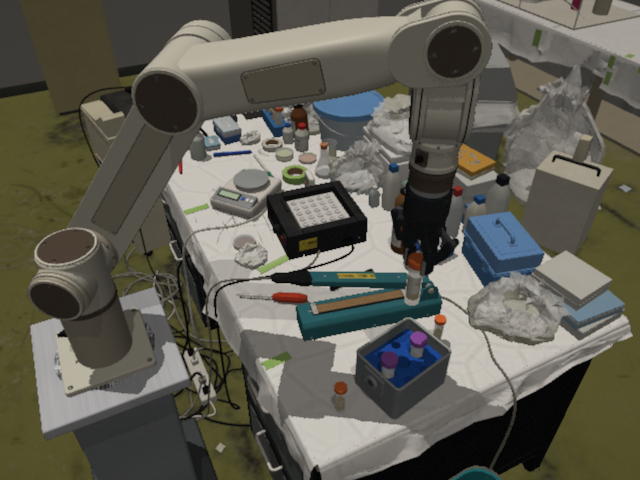

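>>> move_arm(
  motion=[
    [0,[0.05,-0.25,0],-0.3],
    [0,[0.15,-0.7,0],-1.0],
    [0,[0.25,-1.3,0],-1.7],
    [0,[0.35,-1.9,0],-2.4],
    [0,[0.5,-2.5,0],-3.1],
    [0,[0.6,-3.1,0],-3.8],
    [0,[0.7,-3.7,0],-4.5],
    [0,[0.8,-4.3,0],-5.2],
    [0,[0.9,-4.7,0],-5.8],
    [0,[0.95,-5.0,0],-6.0],
  ],
)

```text
clock: 9.7
eef_pos: [0.545, -0.1129, 0.3233]
tool_rot: [0.911, 0.413, -0.0, -0.0]
ft_force: [0.1, 0.3, -0.8]
grip_width: 0.032
```

Run:
```python
from h import *
o=get_obs();print(o['joint_pos'].round(3),o['eef_pos'].round(4),o['grip_width'])
delta((.523,.437,.323),o,90)
```

```text
[-0.204  0.344  0.382  1.61   0.     2.086] [ 0.545  -0.1129  0.3233] 0.03197994815405505
shift units [ 7.98 -7.58  0.01] tool x yaw deg 48.76 tilt z [-1.1e-03  4.0e-04 -1.0e+00] roll units -6.873
```

>>> move_arm(
  motion=[
    [0,[0.2,-0.2,0],-0.3],
    [0,[0.5,-0.5,0],-1.0],
    [0,[0.9,-0.9,0],-1.7],
    [0,[1.35,-1.3,0],-2.4],
    [0,[1.8,-1.7,0],-3.1],
    [0,[2.25,-2.15,0],-3.8],
    [0,[2.7,-2.6,0],-4.5],
    [0,[3.15,-3.0,0],-5.2],
    [0,[3.45,-3.3,0],-5.9],
    [0,[3.6,-3.4,0],-6.4],
  ],
)

```text
clock: 10.7
eef_pos: [0.5365, 0.1348, 0.3234]
tool_rot: [0.724, 0.69, -0.0, -0.0]
ft_force: [0.3, -0.3, -0.9]
grip_width: 0.0323
```

Run:
```python
from h import *
o=get_obs();print(o['joint_pos'].round(3),o['eef_pos'].round(4),o['grip_width'])
delta((.523,.437,.323),o,90)
```

```text
[0.246 0.336 0.371 1.607 0.    1.864] [0.5365 0.1348 0.3234] 0.032340323990873936
shift units [ 6.025 -0.555  0.009] tool x yaw deg 87.29 tilt z [-7.e-04  1.e-04 -1.e+00] roll units -0.452
```

>>> move_arm(
  motion=[
    [0,[0.2,0,0],0],
    [0,[0.6,-0.1,0],0],
    [0,[1.2,-0.1,0],0],
    [0,[1.8,-0.2,0],0],
    [0,[2.4,-0.2,0],0],
    [0,[3.0,-0.3,0],0],
    [0,[3.6,-0.3,0],0],
    [0,[4.0,-0.4,0],0],
    [0,[4.3,-0.4,0],0],
    [0,[4.4,-0.4,0],0],
  ],
)

```text
clock: 11.7
eef_pos: [0.5281, 0.3549, 0.3229]
tool_rot: [0.725, 0.689, -0.0, -0.0]
ft_force: [0.1, 0.5, -0.3]
grip_width: 0.0323
```

Run:
```python
from h import *
o=get_obs();c=camera("wrist");cv2.imwrite("pics/w5.png",c['color'][...,::-1])
print(o['joint_pos'].round(3),o['eef_pos'].round(4),o['grip_width'])
delta((.523,.437,.323),o,90)
```

```text
[0.592 0.532 0.67  1.71  0.    2.214] [0.5281 0.3549 0.3229] 0.03227468967494528
shift units [ 1.634 -0.188 -0.002] tool x yaw deg 87.03 tilt z [-8.e-04 -4.e-04 -1.e+00] roll units -0.494
```

View pics/w5.png

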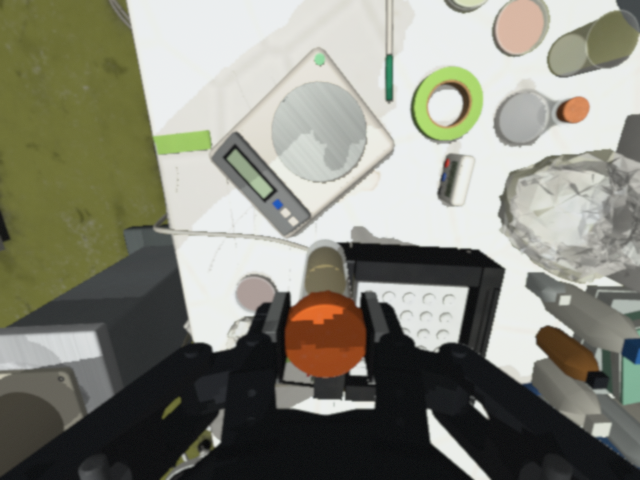

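Run:
```python
from h import *
o=get_obs();c=camera("wrist")
L=plane(c,(272,132),.06,o);Rr=plane(c,(367.5,132),.06,o);U=plane(c,(320,81),.06,o);D=plane(c,(320,182),.06,o)
print(L,Rr,U,D,np.linalg.norm(L-Rr),np.linalg.norm(U-D)); p=plane(c,(319.8,131.5),.06,o);print(p)
p=(L+Rr+U+D)/4;print(p)
delta((p[0],p[1],.323),o)
```

```text
[0.47177939 0.44271939 0.06      ] [0.58158806 0.43707212 0.06      ] [0.52995722 0.49315129 0.06      ] [0.52379579 0.38298053 0.06      ] 0.10995379210864985 0.1103429133120167
[0.52677858 0.44043707 0.06      ]
[0.52678011 0.43898083 0.06      ]
shift units [ 1.68  -0.115 -0.002] tool x yaw deg 87.04 tilt z [-8.e-04 -4.e-04 -1.e+00] roll units None
```

>>> move_arm(
  motion=[
    [0,[0.2,0,0],0],
    [0,[0.6,-0.1,0],0],
    [0,[1.0,-0.1,0],0],
    [0,[1.4,-0.1,0],0],
    [0,[1.6,-0.1,0.2],0],
    [0,[1.65,-0.1,0.5],0],
    [0,[1.65,-0.1,0.8],0],
    [0,[1.65,-0.1,1.1],0],
    [0,[1.65,-0.1,1.4],0],
    [0,[1.65,-0.1,1.7],0],
  ],
)

```text
clock: 12.8
eef_pos: [0.5276, 0.4353, 0.2375]
tool_rot: [0.726, 0.688, -0.0, 0.0]
ft_force: [0.1, -0.4, -0.2]
grip_width: 0.0327
```

>>> move_arm(
  motion=[
    [0,[0,0,0.3],0],
    [0,[0,0,0.6],0],
    [0,[0,0,0.9],0],
    [0,[0,0,1.1],0],
    [0,[0,0,1.3],0],
    [0,[0,0,1.4],0],
    [0,[0,0,1.5],0],
    [0,[0,0,1.5],0],
    [0,[0,0,1.5],0],
    [0,[0,0,1.5],0],
  ],
)

```text
clock: 13.8
eef_pos: [0.5278, 0.4366, 0.1646]
tool_rot: [0.725, 0.689, 0.001, 0.0]
ft_force: [-0.3, -0.5, -1.1]
grip_width: 0.0325
```

Run:
```python
from h import *
o=get_obs();s=camera("scene")["color"];t=camera("top")["color"]
cv2.imwrite("pics/s6.png",cv2.resize(s[100:240,180:340,::-1],None,fx=4,fy=4))
cv2.imwrite("pics/t6.png",cv2.resize(t[200:320,80:230,::-1],None,fx=4,fy=4))
print(o['eef_pos'].round(4),o['grip_width'],o['ft_force'])
delta((.526,.439,.136),o)
```

```text
[0.5278 0.4366 0.1646] 0.03245292245246571 [-0.31864368 -0.45613135 -1.05883484]
shift units [ 0.045 -0.039  0.571] tool x yaw deg 87.03 tilt z [ 1.e-03  9.e-04 -1.e+00] roll units None
```

View pics/s6.png

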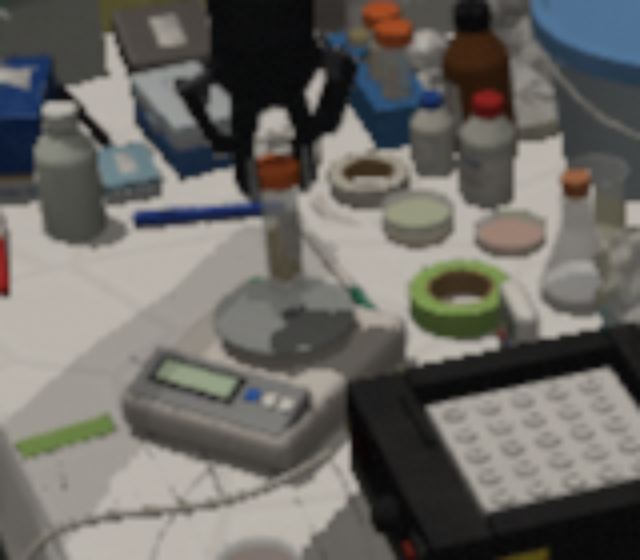

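Upright above the pan. Now I'll lower it slowly.

>>> move_arm(
  motion=[
    [0,[0.04,0,0.06],0],
    [0,[0.04,0,0.12],0],
    [0,[0.04,0,0.18],0],
    [0,[0.04,0,0.24],0],
    [0,[0.04,0,0.3],0],
    [0,[0.04,0,0.35],0],
    [0,[0.04,0,0.4],0],
    [0,[0.04,0,0.45],0],
    [0,[0.04,0,0.45],0],
    [0,[0.04,0,0.45],0],
  ],
)

```text
clock: 14.9
eef_pos: [0.5276, 0.4383, 0.1413]
tool_rot: [0.725, 0.689, -0.0, 0.0]
ft_force: [0.2, -0.9, -0.3]
grip_width: 0.0323
```

>>> move_arm(
  motion=[
    [0,[0,0,0.01],0],
    [0,[0,0,0.02],0],
    [0,[0,0,0.03],0],
    [0,[0,0,0.04],0],
    [0,[0,0,0.05],0],
    [0,[0,0,0.06],0],
    [0,[0,0,0.06],0],
    [0,[0,0,0.06],0],
    [0,[0,0,0.06],0],
    [0,[0,0,0.06],0],
  ],
)

```text
clock: 15.9
eef_pos: [0.5276, 0.4383, 0.1383]
tool_rot: [0.725, 0.689, 0.0, 0.0]
ft_force: [-0.7, -0.1, -0.7]
grip_width: 0.0324
```

>>> move_arm(
  motion=[
    [0,[0,0,0.01],0],
    [0,[0,0,0.02],0],
    [0,[0,0,0.02],0],
    [0,[0,0,0.03],0],
    [0,[0,0,0.03],0],
    [0,[0,0,0.04],0],
    [0,[0,0,0.04],0],
    [0,[0,0,0.04],0],
    [0,[0,0,0.04],0],
    [0,[0,0,0.04],0],
  ],
)

```text
clock: 16.9
eef_pos: [0.5277, 0.4384, 0.1364]
tool_rot: [0.725, 0.689, 0.0, -0.0]
ft_force: [-0.9, -0.7, 2.9]
grip_width: 0.0323
```

Run:
```python
from h import *
f=[get_obs()['ft_force'] for _ in range(3)];print(f)
c=camera("wrist");cv2.imwrite("pics/w7.png",c['color'][...,::-1]);s=camera("scene")["color"]
cv2.imwrite("pics/s7.png",cv2.resize(s[120:220,200:320,::-1],None,fx=5,fy=5,interpolation=cv2.INTER_CUBIC))
```

```text
[array([-0.89722832, -0.70642142,  2.91958089]), array([-0.89722832, -0.70642142,  2.91958089]), array([-0.89722832, -0.70642142,  2.91958089])]
```

View pics/s7.png

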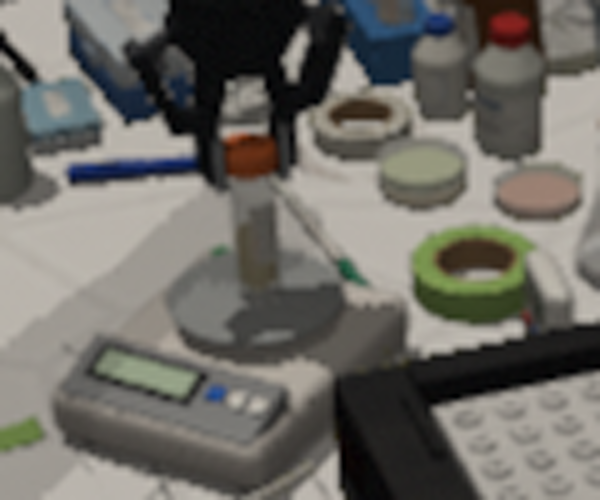

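View pics/w7.png

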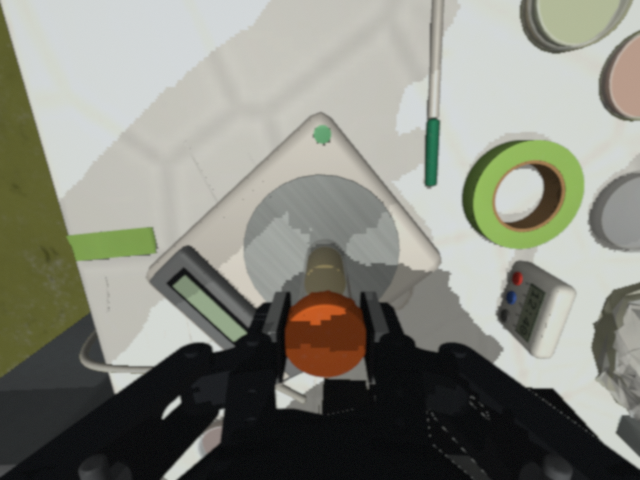

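Foot is on the pan with about 3.5 N of contact. I'll ease off 1 mm and open gently.

>>> move_arm(
  motion=[
    [0,[0,0,-0.01],0],
    [0,[0,0,-0.02],0],
    [30,[0,0,-0.02],0],
    [32,[0,0,-0.02],0],
    [34,[0,0,-0.02],0],
    [36,[0,0,-0.02],0],
    [38,[0,0,-0.02],0],
    [40,[0,0,-0.02],0],
    [42,[0,0,-0.02],0],
    [45,[0,0,-0.02],0],
  ],
)

```text
clock: 18.0
eef_pos: [0.5276, 0.4383, 0.1372]
tool_rot: [0.725, 0.689, -0.0, -0.0]
ft_force: [-0.4, -0.5, 0.4]
grip_width: 0.0452
```

>>> move_arm(
  motion=[
    [50,[0,0,0],0],
    [60,[0,0,0],0],
    [65,[0,0,0],0],
    [70,[0,0,0],0],
    [70,[0,0,0],0],
    [70,[0,0,0],0],
    [70,[0,0,0],0],
    [70,[0,0,0],0],
    [70,[0,0,0],0],
    [70,[0,0,0],0],
  ],
)

```text
clock: 19.0
eef_pos: [0.5276, 0.4383, 0.1373]
tool_rot: [0.725, 0.689, -0.0, -0.0]
ft_force: [0.3, -0.1, 0.2]
grip_width: 0.0698
```

Run:
```python
from h import *
o=get_obs();print(o['ft_force'],o['grip_width'])
c=camera("wrist");cv2.imwrite("pics/w8.png",c['color'][...,::-1])
```

```text
[ 0.33026257 -0.14329213  0.23404395] 0.06983923618516388
```

View pics/w8.png

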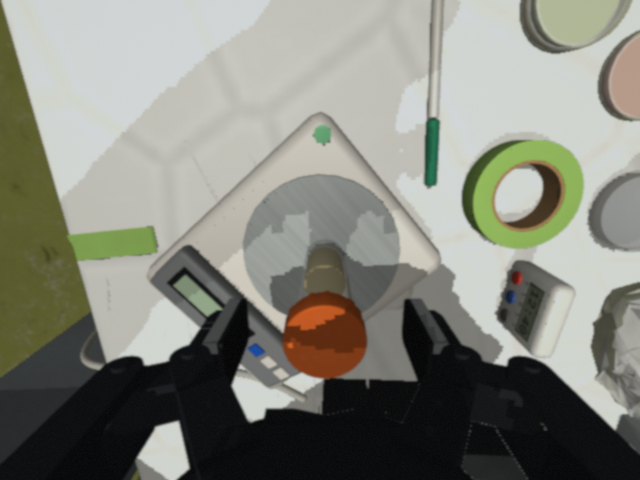

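The fingers are clear on both sides and the tube hasn't moved. I'll back straight up.

>>> move_arm(
  motion=[
    [70,[0,0,-0.2],0],
    [70,[0,0,-0.5],0],
    [70,[0,0,-0.8],0],
    [70,[0,0,-1.1],0],
    [70,[0,0,-1.4],0],
    [70,[0,0,-1.7],0],
    [70,[0,0,-2.0],0],
    [70,[0,0,-2.3],0],
    [70,[0,0,-2.6],0],
    [70,[0,0,-2.6],0],
  ],
)

```text
clock: 20.05
eef_pos: [0.5285, 0.4391, 0.271]
tool_rot: [0.725, 0.689, 0.003, 0.0]
ft_force: [1.2, 0.4, 0.5]
grip_width: 0.0701
```

>>> move_arm(
  motion=[
    [70,[0,0,-0.2],0],
    [70,[0,0,-0.5],0],
    [70,[0,0,-0.8],0],
    [70,[0,0,-0.8],0],
    [70,[0,0,-0.8],0],
    [70,[0,0,-0.8],0],
    [70,[0,0,-0.8],0],
    [70,[0,0,-0.8],0],
    [70,[0,0,-0.8],0],
    [70,[0,0,-0.8],0],
  ],
)

```text
clock: 21.05
eef_pos: [0.5276, 0.4383, 0.3071]
tool_rot: [0.725, 0.689, -0.0, -0.0]
ft_force: [-0.0, -0.2, -0.5]
grip_width: 0.0701
```

Run:
```python
from h import *
o=get_obs();print(o['ft_force'],o['grip_width'],o['eef_pos'])
c=camera("wrist");S=camera("scene");T=camera("top")
cv2.imwrite("pics/w9.png",c['color'][...,::-1])
cv2.imwrite("pics/s9.png",S['color'][...,::-1])
for n,k,z in(("w",c,.164),("t",T,.164),("s",S,.164)):
    for ce,s in blobs(k['color'],(5,150,80),(16,255,255)): 
        p=plane(k,ce,z,o)
        if np.hypot(p[0]-.526,p[1]-.439)<.06: print(n,ce,p.round(4))
for n,k in(("t",T),("s",S)):
    for ce,s in blobs(k['color'],(130,80,60),(165,255,255)): print(n,ce,plane(k,ce,.11).round(4))
```

```text
[-0.02050164 -0.15421563 -0.47756953] 0.07011522704958721 [0.52759102 0.43828092 0.3071166 ]
w [325.1 230.5] [0.528 0.438 0.164]
t [135.1 249.8] [0.5249 0.4356 0.164 ]
s [248.7 150.2] [0.524  0.4216 0.164 ]
t [483.3 222. ] [ 0.5921 -0.3561  0.11  ]
t [491.5 256.7] [ 0.5104 -0.3739  0.11  ]
s [306.3  71.5] [0.9863 0.9993 0.11  ]
s [287.8  78.3] [0.8919 0.9704 0.11  ]
s [418.7 338.3] [ 0.5923 -0.3647  0.11  ]
s [389.1 358.5] [ 0.51   -0.3818  0.11  ]
```

View pics/s9.png

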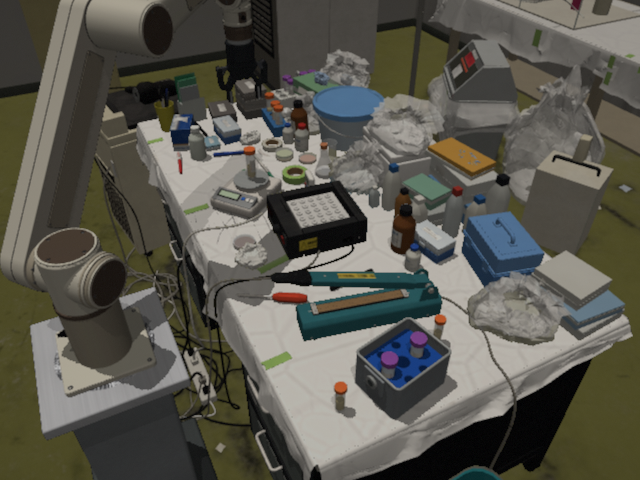

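View pics/w9.png

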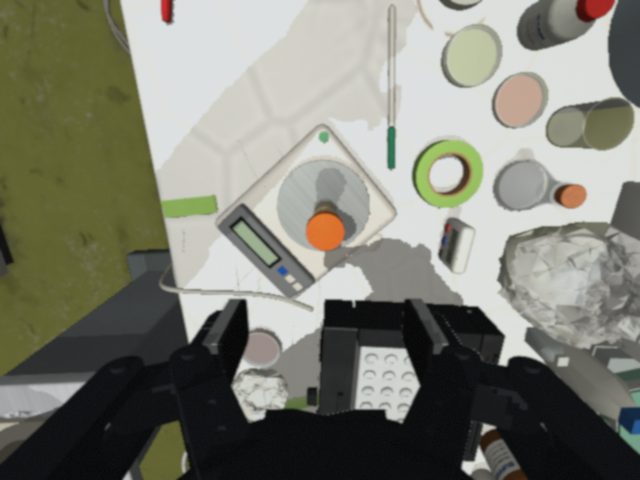

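The orange tube stands upright on the pan: its cap is at (0.528, 0.438) and the pan centre at about (0.526, 0.439). The purple caps and the bucket haven't moved, and the gripper is clear, so I'm handing in.

```bash
python3 -c "
from workcell import *
print(job_done())"
```

```text
the job is handed in; nothing more can be done
None
```

I lifted the orange-capped tube by its cap straight up out of the middle well and carried it upright over the bag sealer and heater. I set it on the pan with about 3–4 N of contact, let go and backed off upward. The job was handed in at about 21 s of the 51 s allowed; no verdict came back.

**Last checks:**
- **Tube on the pan:** the wrist view puts the cap about 2 mm from the measured pan centre, against a limit of 38 mm. The top view agrees within about 4 mm. The tube looks upright and stays put with the gripper open and well above it.
- **Bucket and purple tubes:** both purple caps are within about 1–2 mm of where they started, so the bucket has not moved noticeably.

**Readings that disagreed:**
- **Scene camera offset:** its cap and pan readings were 7–17 mm off the other views in y. On the caps, part of that is because my colour mask includes the side of the cap. I relied on the wrist and top views instead.
- **Grip width:** the gripper read 32 mm on the 35 mm cap. The tube showed no slip in the pictures, and it touched the pan near the expected height.

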